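Hold a box-section offcut in the deburring machine's guard window

TASK

Two tins have been left standing on top of the deburring machine, over its guard window: stand them upright in the two empty cells of the divided crate, one per cell. Then pick up the upright steel box-section offcut, pass its lower end down through the guard window so that it hangs about 45 mm inside, above the brush wheel, and finish while still gripping it there; do not let go. Leave the tin already in the crate, the brass coupling and the wrench where they are.

Things in the scene. Friction and masses are not known exactly. Their poses are not given: they have to be found in the camera images.
- machine: Deburring machine: fixed grey box 200 mm (x) by 180 mm (y), 150 mm high, with an 8 mm aluminium guard plate as its top; origin at the centre of its underside, z up. It stands on the robot's left or right, turned a little. Inside it is hollow down to a rigid brass-coloured brush wheel, whose top is 77 mm below the top of the plate (a part let go drops onto it, too deep).
- window (a point): Centre of the guard window, level with the top face of the guard plate; axes as the machine's, z up. The window is a rectangular hole through the plate, 27 mm along x and 52 mm along y, 2 mm larger overall each way than the offcut.
- tube_mid (a point): Centre (half-way up) of the steel box-section offcut, an open hollow tube with 3 mm walls, 25 mm along its x, 50 mm along its y, 130 mm along its z, about 0.3 kg, standing on end on the bench. Both ends are alike; it may go in either way round. With its lower end 45 mm inside, this centre is 20 mm above window; within 12 mm of that is good.
- tin_a_mid (a point): Upright steel tin with a paper label, a cylinder 48 mm in diameter and 80 mm high, about 0.2 kg; this is its centre, 40 mm above its foot. It starts on the machine's guard plate, about 36 mm from the window's centre along +y of window.
- tin_b_mid (a point): Upright steel tin with a paper label, a cylinder 48 mm in diameter and 80 mm high, about 0.2 kg, same as the other; this is its centre, 40 mm above its foot. It starts on the machine's guard plate, about 36 mm from the window's centre along -y of window.
- crate: Fixed plywood crate 76 mm (x) by 218 mm (y), walls 5 mm thick reaching 35 mm above the bench, floor 5 mm thick; three cells in a row along y, 71 mm apart, each 66 mm square inside. Origin at the centre of its underside, z up. It stands on the other side of the robot from the machine.
- cell_mid (a point): Centre of the floor of the crate's middle cell, empty at the start; axes as the crate's, z up.
- cell_end (a point): Centre of the floor of the crate's end cell on the +y side of cell_mid, empty at the start; same axes. (The opposite end cell, -y, already holds a tin.)
- tin_c_mid (a point): Bystander: Upright steel tin with a paper label, a cylinder 48 mm in diameter and 80 mm high, about 0.2 kg, already standing in the crate's end cell on the -y side; this is its centre.
- coupling_mid (a point): Bystander: brass pipe coupling, a ring 42 mm in diameter and 34 mm high, standing on the bench; this is its centre.
- wrench_mid (a point): Bystander: open-ended steel wrench lying on the bench beyond the work; this is a point on its handle.
There are look-alikes about, which are no part of the job. There is more than one size of the crate; the job needs the smaller.

How it is judged:
On the way, in this order (a step that is already met when the one before it is completed fails the run):
1. both tins stand upright in the two empty cells of the crate, one per cell, let go ((((horizontal distance between tin_a_mid and cell_mid below 0.014 m and z of tin_a_mid in the frame of cell_mid between 0.034 and 0.046 m and angle between tin_a_mid's own z axis and vertical below 0.1 rad) and (horizontal distance between tin_b_mid and cell_end below 0.014 m and z of tin_b_mid in the frame of cell_end between 0.034 and 0.046 m and angle between tin_b_mid's own z axis and vertical below 0.1 rad)) or ((horizontal distance between tin_a_mid and cell_end below 0.014 m and z of tin_a_mid in the frame of cell_end between 0.034 and 0.046 m and angle between tin_a_mid's own z axis and vertical below 0.1 rad) and (horizontal distance between tin_b_mid and cell_mid below 0.014 m and z of tin_b_mid in the frame of cell_mid between 0.034 and 0.046 m and angle between tin_b_mid's own z axis and vertical below 0.1 rad))) and contact force between the fingers and tin_a below 0.1 N and contact force between the fingers and tin_b below 0.1 N and linear speed of each of tin_a, tin_b below 0.03 m/s), for 0.2 s.
2. the gripped offcut is inside the guard window at depth (z of tube_mid in the frame of window between 0.008 and 0.032 m and horizontal distance between tube_mid and window below 0.007 m and angle between the z axis of tube_mid and the z axis of window, either way round below 0.1 rad and contact force between the fingers and tube above 1 N and linear speed of tube below 0.03 m/s), for 0.2 s.
At the end, for the whole second after the job is handed in: Both tins stand upright, let go and at rest, within 14 mm of the centre of their own formerly empty cells; the offcut is gripped and still in the window, within 0.1 rad of upright, its axis within 7 mm of the window's centre, its lower end 33 to 57 mm below the top of the guard plate (all of step 1 and all of step 2); the arm keeps its last pose, push and grip.
It fails at once if the tin already in the crate is shifted by more than 25 mm (distance of tin_c_mid from where it was at the start of the episode above 0.025 m).
It fails at once if the brass coupling is shifted by more than 25 mm (distance of coupling_mid from where it was at the start of the episode above 0.025 m).
It fails at once if the wrench is shifted by more than 25 mm (distance of wrench_mid from where it was at the start of the episode above 0.025 m).
It also fails if it takes over 72 s, if anything falls off the work surface, if the arm or the gripper's body presses on something with over 40 N, if the wrist force passes 120 N, or if a joint passes its speed limit or range.

ROBOT

A 6-joint arm with a two-finger parallel gripper is mounted at the origin on the work surface. World frame = base frame: x ahead of the robot, y to its left, z up, the work surface at z = 0. Lengths are in m, angles in rad, forces in N, time in s.
With the tool pointing down it reaches from about 0.25 to 0.775 m from the base axis. Payload 4 kg.
Tool frame: the origin (TCP) lies at the very end of the fingers, on their centre line; the grasp point (between the pads) lies 19 mm behind it; x points along the fingers, y is the direction in which the jaws open and shut, and the axes are right-handed (so a half turn about x gives the same grasp; the last joint's range is limited). The gripper opens to 94 mm and grips with 3 to 60 N. Pads are 16 mm wide; open, the fingers measure 119 mm over their backs; the gripper's body (75 mm by 177 mm) begins 78 mm behind the grasp point.
Start: joints at [-0.103, 0.087, 1.371, -0, 1.684, -0.103], TCP at [0.55, -0, 0.206] pointing down, gripper open.
Joint ranges: [-3.1, 3.1], [-0.76, 2.03], [0.27, 2.55], [-1.08, 4.22], [0.17, 2.65], [-2.57, 2.57]. Speed limits (rad/s): [2.79, 2.79, 3.14, 3.14, 3.14, 3.14].

INTERFACE

Orientations are given as [roll, pitch, yaw] about the fixed x, y, z axes, in that order (R = Rz(yaw) Ry(pitch) Rx(roll)).
In Python, from bench import robot gives the robot as it stands.
- The arm moves only by the tool carry_out, never from a script. Its argument "targets" is a list of rows, each a list of 5 numbers: the closure, from 0 (fully open) to 1 (shut), then the shift along the tool's x, y, z in cm, then the turn about the tool's x in degrees. In form: [[fingers, tx, ty, tz, turn], ...]. A call has 1 to 20 rows; each row shifts and turns the commanded pose from where the row before left it, along the tool's axes as they then stand; what a row does not reach is not made up. A row lasts 1/10 s, in which the tool goes at most 50 mm and 8.59 degrees, less where a joint would pass 70% of its speed; a pose out of reach is approached as far as the arm can. A call is refused whole if a number of a shift passes 5 or a number of a turn 8.59, either way. A call with a gripper value outside its range is refused whole. The fingers move at their own pace and stop on an object; the grip force is fixed at half the most. Time passes only in rows, so rows that do not move let the fingers close. It gives the time, the measured TCP pose, the force and the opening at its end, in the units of the state.
- robot.get_obs(): the state, without advancing time (a new reading comes with each control period).
- robot.snapshot(name): name is "scene" or "side" or "wrist"; returns a dict with "image" (480x640x3 uint8, red, green, blue), "camera_matrix" (3x3 intrinsics, pixels), "pose" (4x4, takes a point from camera to world coordinates). Camera axes: x right, y up, looking along -z (the intrinsics and any distortion apply to the point x, -y, -z); pixel columns grow to the right and rows downward; lengths in m; the calibration is good to about 2 mm. A picture is of the moment at which its call begins. There is no depth.
- robot.close_job(): hands the job in, once; it reports no verdict.
The state is a dict: "time": time; "joint_positions": joint angles; "qvel": joint speeds; "joint_torque": joint torques, N m; "tool_pos": TCP position; "ee_rot": TCP orientation; "wrist_force": force on the tool from outside, world axes, zero at the start; "wrist_torque": the same for the moment, N m; "width": finger opening in m.
Only numpy, scipy, OpenCV 4.12 (cv2) and the standard library are available. Lean on these libraries where they do the work, as an engineer would, in place of code of your own. Each camera call takes 0.05 s, during which the arm holds its last target. There are 200 camera calls.

## Working session

There is one attempt and no reset: what is moved stays moved. The work goes in short steps, Python scripts to look and compute and a tool call to move; the robot and the scene stay as the last step left them, time stands still between calls to the robot, and variables do not carry over. Pictures are saved under pics/ and viewed, about 8 in all and at most 12, crops included, and the job is handed in when it is done.

Besides the shell and the picture viewer there is one more tool, called after ">>>" in YAML: its name, and indented under it one key for each argument. carry_out: Moves the arm, as the interface text tells. Its arguments: {"type":"object","properties":{"targets":{"type":"array","items":{"type":"array","items":{"type":"number"}}}},"required":["targets"]}

```bash
ls; mkdir -p pics; cat > h.py <<'E'
import numpy as np, cv2
from bench import robot
def snap(n,f):
    s=robot.snapshot(n); cv2.imwrite(f'pics/{f}.png',s['image'][:,:,::-1]); np.savez(f'pics/{f}.npz',K=s['camera_matrix'],P=s['pose']); return s
def load(f):
    d=np.load(f'pics/{f}.npz'); return cv2.imread(f'pics/{f}.png'),d['K'],d['P']
def ray(f,px,z):
    _,K,P=load(f); px=np.atleast_2d(np.array(px,float))
    d=np.c_[px,np.ones(len(px))]@np.linalg.inv(K).T*[1,-1,-1]@P[:3,:3].T
    o=P[:3,3]; return o+d*((z-o[2])/d[:,2])[:,None]
def proj(f,X):
    _,K,P=load(f); X=np.atleast_2d(X); c=(X-P[:3,3])@P[:3,:3]*[1,-1,-1]; p=c@K.T; return p[:,:2]/p[:,2:]
E
python3 - <<'E'
from h import *
for n in ['scene','side','wrist']:
    s=snap(n,n+'0'); print(n,s['pose'].round(3).tolist(),s['camera_matrix'].round(1).tolist(), s.keys())
print(robot.get_obs())
E
```

```text
pics
scene [[0.075, -0.621, 0.78, 1.301], [0.997, 0.038, -0.066, -0.067], [0.011, 0.783, 0.622, 0.729], [0.0, 0.0, 0.0, 1.0]] [[564.1, 0.0, 313.6], [0.0, 564.1, 247.4], [0.0, 0.0, 1.0]] dict_keys(['image', 'camera_matrix', 'pose'])
side [[0.997, 0.03, -0.07, 0.502], [-0.075, 0.486, -0.871, -0.945], [0.008, 0.874, 0.487, 0.685], [0.0, 0.0, 0.0, 1.0]] [[504.6, 0.0, 323.9], [0.0, 504.6, 240.6], [0.0, 0.0, 1.0]] dict_keys(['image', 'camera_matrix', 'pose'])
wrist [[1.0, 0.0, 0.003, 0.55], [-0.001, 0.965, 0.261, 0.076], [-0.003, -0.261, 0.965, 0.385], [0.0, 0.0, 0.0, 1.0]] [[418.6, 0.0, 319.8], [0.0, 418.6, 238.7], [0.0, 0.0, 1.0]] dict_keys(['image', 'camera_matrix', 'pose'])
{'time': 0.15, 'joint_positions': array([-1.03075992e-01,  8.78098633e-02,  1.37187281e+00, -1.90847312e-05,
        1.68361073e+00, -1.03118840e-01]), 'qvel': array([-0.00017303, -0.00139664, -0.00362752, -0.00097297,  0.00125788,
        0.00131175]), 'joint_torque': array([ 1.24418581e-03, -3.40636396e+01, -3.02795255e+01,  7.18983379e-02,
        3.04441026e-02, -1.11468453e-04]), 'tool_pos': array([5.49585224e-01, 4.48056866e-05, 2.04576990e-01]), 'ee_rot': array([-1.66276348,  1.56909547,  3.04966622]), 'wrist_force': array([ 0.39031786,  0.10536764, -0.52294729]), 'wrist_torque': array([0.02647219, 0.05221747, 0.06059055]), 'width': 0.09428574517935791}
```

View pics/scene0.png

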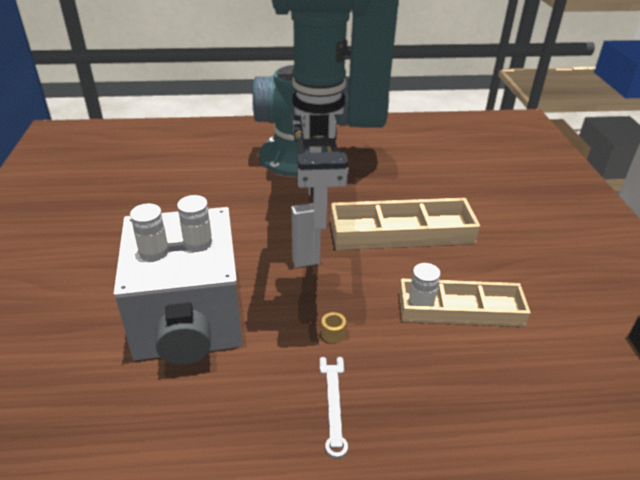

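View pics/side0.png

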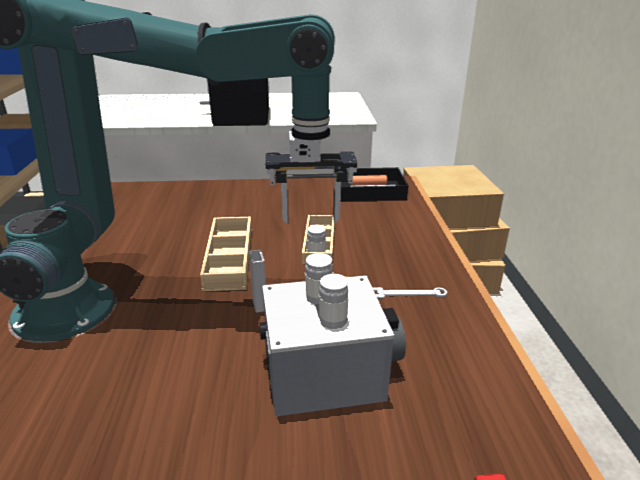

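The scene view shows the machine at (180,280) with two tins at (150,230) and (195,222). The upright offcut is at (307,236), the coupling at (333,327) and the wrench at (335,405). There are two crates: an empty one at (403,222) and one holding a tin at (465,300). The crates are the only look-alikes so far. I'll take an enlarged crop to check.

```bash
python3 - <<'E'
from h import *
im=load('scene0')[0]
a=cv2.resize(im[190:360,105:245],None,fx=2.9,fy=2.9,interpolation=cv2.INTER_CUBIC)
b=cv2.resize(im[190:345,330:530],None,fx=1.95,fy=1.95,interpolation=cv2.INTER_CUBIC)
c=cv2.resize(im[195:275,280:340],None,fx=2.3,fy=2.3,interpolation=cv2.INTER_CUBIC)
o=np.zeros((500,800,3),np.uint8); 
o[:a.shape[0],:a.shape[1]]=a; o[:b.shape[0],407:407+b.shape[1]]=b; o[b.shape[0]+5:b.shape[0]+5+c.shape[0],420:420+c.shape[1]]=c[:500-b.shape[0]-5]
cv2.imwrite('pics/crop1.png',o)
# rough crate sizes: rims at z=.035
print('far',ray('scene0',[(331,203),(471,200),(478,212),(334,216)],.035).round(3)[:,:2].tolist())
print('near',ray('scene0',[(401,280),(522,284),(526,298),(402,293)],.035).round(3)[:,:2].tolist())
print('plate',ray('scene0',[(122,215),(228,212),(238,277),(119,289)],.15).round(3)[:,:2].tolist())
E
```

```text
far [[0.278, 0.057], [0.285, 0.369], [0.331, 0.37], [0.328, 0.058]]
near [[0.538, 0.161], [0.563, 0.381], [0.6, 0.375], [0.573, 0.155]]
plate [[0.464, -0.336], [0.466, -0.15], [0.642, -0.127], [0.658, -0.304]]
```

View pics/crop1.png

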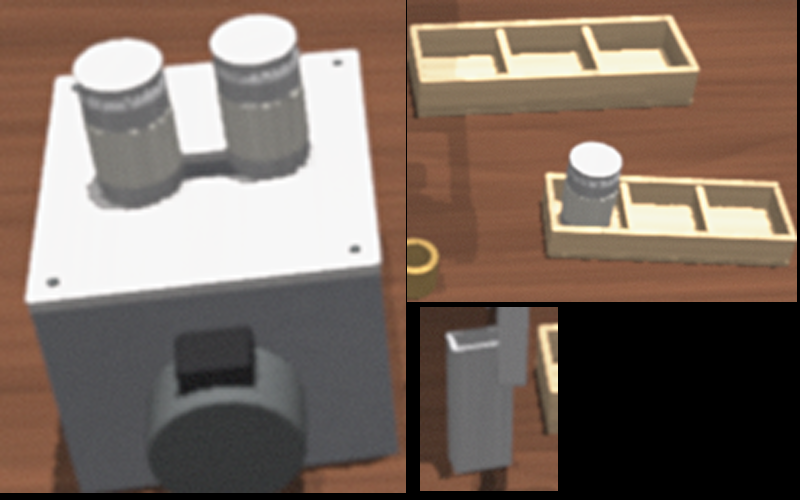

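The crop confirms it. The near crate's rim measures about 220 mm and the far one's about 312 mm, so the near crate at (465,300) is the small one. It holds the tin in its -y end cell, so its middle and right cells are the empty ones. The window lies between the two tins. Next I'll work out rough positions for these.

```bash
python3 - <<'E'
from h import *
for s,d in [((145.7,212.8),(334,283)),((192.2,203.8),(319,261))]:
    print('tin',ray('scene0',s,.23).round(3),ray('side0',d,.23).round(3))
print('plate side',ray('side0',[(262,283),(369,279),(390,333),(270,346)],.15).round(3)[:,:2].tolist())
print('tinc',ray('scene0',(330+ (595-407)/1.95,190+160/1.95),.085).round(3),ray('side0',(317,230),.085))
print('tube scene',ray('scene0',[(293,207),(316,205)],.13).round(3), ray('side0',[(251,253),(262,250)],.13).round(3))
print('couplng',ray('scene0',(333,321),.034))
E
```

```text
tin [[ 0.576 -0.264  0.23 ]] [[ 0.573 -0.272  0.23 ]]
tin [[ 0.555 -0.196  0.23 ]] [[ 0.553 -0.203  0.23 ]]
plate side [[0.449, -0.145], [0.653, -0.144], [0.663, -0.305], [0.468, -0.324]]
tinc [[0.576 0.193 0.085]] [[0.57435611 0.18445162 0.085     ]]
tube scene [[ 0.427 -0.033  0.13 ]
 [ 0.423  0.011  0.13 ]] [[0.42  0.002 0.13 ]
 [0.443 0.014 0.13 ]]
couplng [[0.63328587 0.02461449 0.034     ]]
```

View pics/wrist0.png

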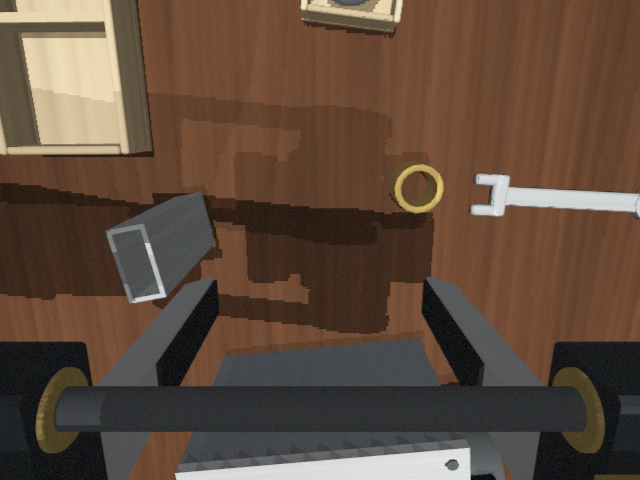

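The wrist view shows the offcut's top corners at (109,234), (145,227), (165,297) and (132,302). The coupling is at (418,188), and the machine is mostly hidden below the fingers. I'll get the tool axes and plan a close view over the machine.

```bash
cat >> h.py <<'E'
from scipy.spatial.transform import Rotation as Ro
def plan(xyz,jaw=None):
    """print shift (cm, tool axes, made before any turn) and turn (deg about tool x) to put TCP at xyz and jaw (tool y) along world direction angle jaw (mod pi)"""
    o=robot.get_obs(); R=Ro.from_euler('xyz',o['ee_rot']).as_matrix()
    print('t',round(o['time'],2),'tcp',o['tool_pos'].round(4),'w',round(o['width'],4),'F',o['wrist_force'].round(1),'q6',o['joint_positions'][5].round(2))
    print('shift cm',((np.array(xyz)-o['tool_pos'])@R*100).round(2))
    a=np.arctan2(R[1,1],R[0,1]); print('jaw angle',a.round(4),'tilt',R[:,0].round(4))
    if jaw is not None:
        d=(jaw-a+np.pi/2)%np.pi-np.pi/2; print('turn deg',np.degrees(-d).round(2))
    return R
E
python3 - <<'E'
from h import *
print(plan((.565,-.255,.32),.1).round(3))
c=ray('wrist0',[(109,234),(145,227),(165,297),(132,302)],.13); print(c.round(4),c.mean(0))
E
```

```text
t 0.15 tcp [0.5496 0.     0.2046] w 0.0943 F [ 0.4  0.1 -0.5] q6 -0.1
shift cm [-11.55   1.52  25.5 ]
jaw angle 0.0 tilt [-1.7e-03  2.0e-04 -1.0e+00]
turn deg -5.73
[[-0.002  1.     0.   ]
 [ 0.     0.    -1.   ]
 [-1.    -0.002 -0.   ]]
[[ 0.4165  0.0106  0.13  ]
 [ 0.4397  0.0151  0.13  ]
 [ 0.4476 -0.0321  0.13  ]
 [ 0.4256 -0.0356  0.13  ]] [ 0.43235153 -0.01050506  0.13      ]
```

>>> carry_out:
  targets:
    - [0, -4, 0, 0, 0]
    - [0, -4, 0.5, 2, -2]
    - [0, -3.5, 0.5, 4, -2]
    - [0, 0, 0.5, 4.5, -1.7]
    - [0, 0, 0, 4.5, 0]
    - [0, 0, 0, 4.5, 0]
    - [0, 0, 0, 4, 0]
    - [0, 0, 0, 2, 0]
    - [0, 0, 0, 0, 0]
    - [0, 0, 0, 0, 0]
    - [0, 0, 0, 0, 0]

```text
time: 1.25
tool_pos: [0.5842, -0.2491, 0.319]
ee_rot: [1.861, 1.57, 0.392]
wrist_force: [1.3, -0.3, 0.1]
width: 0.0937
```

```bash
python3 - <<'E'
from h import *
snap('wrist','w1'); plan((.565,-.255,.32),.1)
E
```

```text
t 1.3 tcp [ 0.5843 -0.249   0.3191] w 0.0939 F [ 0.   0.6 -0.3] q6 -0.59
shift cm [-0.09 -1.98  0.4 ]
jaw angle 0.1021 tilt [ 1.1e-03  1.0e-04 -1.0e+00]
turn deg 0.12
```

View pics/w1.png

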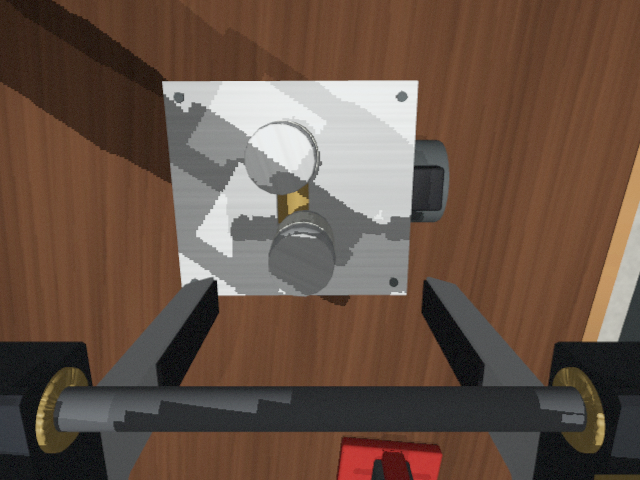

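The close view shows plate corners at about (164,82), (417,81), (407,295) and (183,296). The tin tops are at (281,157) and (302,261), with the window between them showing brass at (294,203). From above the camera sees both tins clear, so I'll measure from these.

```bash
python3 - <<'E'
from h import *
c=ray('w1',[(164,82),(417,81),(407,295),(183,296)],.15)[:,:2]
print(c.round(4),c.mean(0)); d=[c[1]-c[0],c[2]-c[3],c[0]-c[3],c[1]-c[2]]
print([ (np.linalg.norm(v).round(4),np.arctan2(v[1],v[0]).round(4)) for v in d])
t=ray('w1',[(281,156),(302,262)],.23); print('tins',t.round(4)); 
e=ray('w1',[(277,195),(310,195),(309,205)],.15);print(e.round(4))
E
```

```text
[[ 0.4515 -0.1526]
 [ 0.6489 -0.1319]
 [ 0.669  -0.3112]
 [ 0.4692 -0.3324]] [ 0.55967741 -0.23200266]
[(np.float64(0.1985), np.float64(0.1046)), (np.float64(0.2009), np.float64(0.1056)), (np.float64(0.1806), np.float64(1.6691)), (np.float64(0.1804), np.float64(1.6825))]
tins [[ 0.5539 -0.1941  0.23  ]
 [ 0.5735 -0.263   0.23  ]]
[[ 0.5464 -0.2328  0.15  ]
 [ 0.574  -0.23    0.15  ]
 [ 0.5739 -0.2386  0.15  ]]
```

>>> carry_out:
  targets:
    - [0, 0, -1.2, -3, 0]
    - [0, 0, -1.25, -2.8, 0]
    - [0, 2.5, 0, 0, 0]
    - [0, 3, 0, 0, 0]
    - [0, 3, 0, 0, 0]
    - [0, 2.4, 0, 0, 0]
    - [0, 2, 0, 0, 0]
    - [0, 0, 0, 0, 0]
    - [0, 0, 0, 0, 0]
    - [0, 0, 0, 0, 0]

```text
time: 2.3
tool_pos: [0.5548, -0.1955, 0.1915]
ee_rot: [1.076, 1.567, -0.395]
wrist_force: [0.3, 0.7, 0.2]
width: 0.0944
```

```bash
python3 - <<'E'
from h import *
plan((.554,-.194,.19),.102)
E
```

```text
t 2.3 tcp [ 0.5548 -0.1955  0.1915] w 0.0944 F [0.3 0.7 0.2] q6 -0.54
shift cm [ 0.15 -0.06 -0.16]
jaw angle 0.1004 tilt [ 0.0034 -0.0014 -1.    ]
turn deg -0.09
```

>>> carry_out:
  targets:
    - [1, 0, 0, -0.15, 0]
    - [1, 0, 0, 0, 0]
    - [1, 0, 0, 0, 0]
    - [1, 0, 0, 0, 0]
    - [1, 0, 0, 0, 0]
    - [1, 0, 0, 0, 0]
    - [1, 0, 0, 0, 0]
    - [1, 0, 0, 0, 0]
    - [1, -1, 0, 0, 0]
    - [1, -3, 0, 0, 0]
    - [1, -4, 0, 0, 0]
    - [1, -4, 0, 0, 0]
    - [1, -2, 0, 0, 0]
    - [1, 0, 0, 0, 0]

```text
time: 3.7
tool_pos: [0.5549, -0.1947, 0.3342]
ee_rot: [1.055, 1.562, -0.416]
wrist_force: [0.0, 0.1, -1.7]
width: 0.0479
```

```bash
python3 - <<'E'
from h import *
plan((.58,.19,.30),-.1)
E
```

```text
t 3.7 tcp [ 0.5549 -0.1947  0.3342] w 0.0479 F [ 0.   0.1 -1.7] q6 -0.53
shift cm [  3.31   6.3  -38.05]
jaw angle 0.0997 tilt [ 0.0081 -0.0036 -1.    ]
turn deg 11.44
```

>>> carry_out:
  targets:
    - [1, 0, 0.3, -2, 0]
    - [1, 0, 0.8, -4, 0]
    - [1, 0, 0.8, -4.8, 0]
    - [1, 0, 0.8, -4.8, 0]
    - [1, 0, 0.8, -4.8, 0]
    - [1, 0, 0.8, -4.8, 0]
    - [1, 0, 0.8, -4.8, 0]
    - [1, 0, 0.8, -4, 0]
    - [1, 0, 0.4, -2.5, 0]
    - [1, 0, 0, -1.5, 0]
    - [1, 0.5, 0, 0, 4]
    - [1, 0.5, 0, 0, 4]
    - [1, 0.5, 0, 0, 3.4]
    - [1, 0, 0, 0, 0]
    - [1, 0, 0, 0, 0]
    - [1, 0, 0, 0, 0]

```text
time: 5.3
tool_pos: [0.5787, 0.1896, 0.3143]
ee_rot: [-0.354, 1.571, -2.024]
wrist_force: [0.5, 0.3, -2.0]
width: 0.0477
```

```bash
python3 - <<'E'
from h import *
snap('wrist','w2'); plan((.58,.19,.30),-.1)
E
```

```text
t 5.35 tcp [0.5788 0.1897 0.3145] w 0.0472 F [ 0.   0.8 -2.2] q6 0.32
shift cm [ 1.45  0.12 -0.04]
jaw angle -0.0994 tilt [ 4.e-04  0.e+00 -1.e+00]
turn deg 0.04
```

View pics/w2.png

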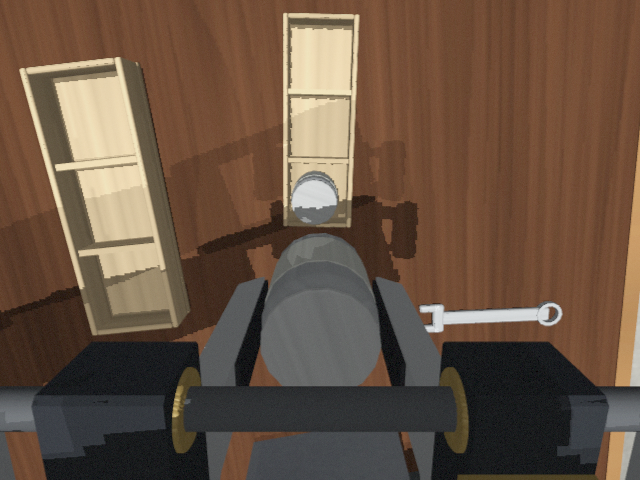

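The view shows the held tin and the small crate, whose rim runs from (284,14), (358,16) to (352,226), (285,225). Its two upper cells are empty and tin_c stands in the lower one at (315,198).

```bash
python3 - <<'E'
from h import *
c=ray('w2',[(284,14),(358,16),(352,226),(285,225)],.035)[:,:2]; m=c.mean(0)
d=[c[1]-c[0],c[2]-c[3],c[0]-c[3],c[1]-c[2]]
print(c.round(4),m.round(4),[ (np.linalg.norm(v).round(4),np.arctan2(v[1],v[0]).round(4)) for v in d])
print('tinc',ray('w2',(315,202),.085))
yax=(d[2]+d[3]); yaw=np.arctan2(-yax[0],yax[1]); yv=np.array([-np.sin(yaw),np.cos(yaw)])
ce=m+.071*yv; print('yaw',yaw,'mid',m,'end',ce)
print('dividers',ray('w2',[(321,93),(321,160)],.035)[:,:2].mean(0))
plan((*ce,.20),yaw)
E
```

```text
[[0.5612 0.3754]
 [0.6342 0.3663]
 [0.6111 0.153 ]
 [0.536  0.1617]] [0.5856 0.2641] [(np.float64(0.0735), np.float64(-0.1249)), (np.float64(0.0756), np.float64(-0.1154)), (np.float64(0.2152), np.float64(1.4534)), (np.float64(0.2145), np.float64(1.4628))]
tinc [[0.57389259 0.1932759  0.085     ]]
yaw -0.11268738691962678 mid [0.58563496 0.26412463] end [0.59361884 0.33467431]
dividers [0.58699518 0.26370397]
t 5.35 tcp [0.5788 0.1897 0.3145] w 0.0472 F [ 0.   0.8 -2.2] q6 0.32
shift cm [ 11.45   0.04 -14.57]
jaw angle -0.0994 tilt [ 4.e-04  0.e+00 -1.e+00]
turn deg 0.76
```

>>> carry_out:
  targets:
    - [1, 0, 0, -2.5, 0]
    - [1, 0, 0, -4, 0]
    - [1, 0, 0, -4.1, 0]
    - [1, 0, 0, -3, 0.8]
    - [1, 0, 0, -1, 0]
    - [1, 3, 0, 0, 0]
    - [1, 4, 0, 0, 0]
    - [1, 4, 0, 0, 0]
    - [1, 4, 0, 0, 0]
    - [1, 4, 0, 0, 0]
    - [1, 3, 0, 0, 0]
    - [1, 2.5, 0, 0, 0]
    - [1, 1, 0, 0, 0]
    - [1, 0, 0, 0, 0]
    - [1, 0, 0, 0, 0]
    - [1, 0, 0, 0, 0]

```text
time: 6.95
tool_pos: [0.5949, 0.3358, 0.0621]
ee_rot: [2.094, 1.566, 0.41]
wrist_force: [0.0, 0.6, -1.2]
width: 0.0477
```

```bash
python3 - <<'E'
from h import *
plan((.5936,.3347,.047),-.1127)
E
```

```text
t 6.95 tcp [0.5949 0.3358 0.0621] w 0.0477 F [ 0.   0.6 -1.2] q6 0.54
shift cm [ 1.51 -0.12  0.13]
jaw angle -0.1135 tilt [ 0.0043  0.0019 -1.    ]
turn deg -0.05
```

Over the end cell. Next: lower, open, and back up.

>>> carry_out:
  targets:
    - [1, 0.8, -0.1, 0.1, 0]
    - [1, 0.5, 0, 0, 0]
    - [1, 0.2, 0, 0, 0]
    - [1, 0.1, 0, 0, 0]
    - [1, 0, 0, 0, 0]
    - [1, 0, 0, 0, 0]

```text
time: 7.55
tool_pos: [0.5921, 0.3345, 0.0442]
ee_rot: [2.191, 1.571, 0.507]
wrist_force: [-3.5, -0.8, 5.5]
width: 0.0477
```

>>> carry_out:
  targets:
    - [0, 0, 0, 0, 0]
    - [0, 0, 0, 0, 0]
    - [0, 0, 0, 0, 0]
    - [0, 0, 0, 0, 0]
    - [0, 0, 0, 0, 0]
    - [0, -2, 0, 0, 0]
    - [0, -4, 0, 0, 0]
    - [0, -4.5, 0, 0, 0]
    - [0, -4.5, 0, 0, 0]
    - [0, -4.5, 0, 0, 0]
    - [0, -4.5, 0, 0, 0]
    - [0, -3, 0, 0, 0]
    - [0, 0, 0, 0, 0]
    - [0, 0, 0, 0, 0]

```text
time: 8.95
tool_pos: [0.5925, 0.3346, 0.3135]
ee_rot: [2.078, 1.569, 0.394]
wrist_force: [0.6, -0.7, -1.2]
width: 0.094
```

```bash
python3 - <<'E'
from h import *
snap('scene','s1');plan((.5735,-.263,.31),.1005)
im=load('s1')[0]
cv2.imwrite('pics/crop2.png',cv2.resize(im[190:345,100:540],(792,279),interpolation=cv2.INTER_CUBIC))
E
```

```text
t 9.0 tcp [0.5921 0.3344 0.3113] w 0.0943 F [ 0.4  0.7 -1. ] q6 0.54
shift cm [ 0.2   4.92 59.56]
jaw angle -0.1134 tilt [-0.0021 -0.0011 -1.    ]
turn deg -12.26
```

View pics/crop2.png

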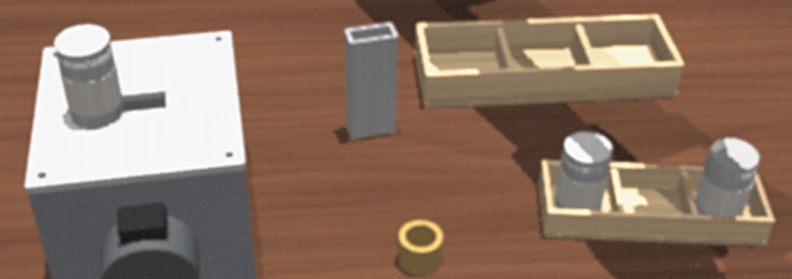

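The crop shows the tin standing upright in the end cell at (728,178), with tin_c undisturbed at (585,175). The other tin is still on the plate at (92,75). On to that one.

>>> carry_out:
  targets:
    - [0, 0, 0, 2.5, 0]
    - [0, 0, 0.4, 4.5, 0]
    - [0, 0, 0.4, 4.8, 0]
    - [0, 0, 0.5, 4.8, 0]
    - [0, 0, 0.5, 4.8, 0]
    - [0, 0, 0.5, 4.8, 0]
    - [0, 0, 0.5, 4.8, 0]
    - [0, 0, 0.5, 4.8, 0]
    - [0, 0, 0.5, 4.8, 0]
    - [0, 0, 0.5, 4.8, 0]
    - [0, 0, 0.5, 4.8, 0]
    - [0, 0, 0.3, 4.5, 0]
    - [0, 0, 0.3, 3, 0]
    - [0, 0, 0, 1.5, -4]
    - [0, 0, 0, 0, -4]
    - [0, 0, 0, 0, -4.3]
    - [0, 0, 0, 0, 0]
    - [0, 0, 0, 0, 0]

```text
time: 10.8
tool_pos: [0.5784, -0.2596, 0.3109]
ee_rot: [-2.193, 1.567, 2.619]
wrist_force: [-0.7, 0.6, -0.2]
width: 0.094
```

```bash
python3 - <<'E'
from h import *
plan((.5735,-.263,.19),.1005)
E
```

```text
t 10.8 tcp [ 0.5784 -0.2596  0.3109] w 0.094 F [-0.7  0.6 -0.2] q6 -0.61
shift cm [12.09 -0.48  0.32]
jaw angle 0.0997 tilt [-0.0034  0.002  -1.    ]
turn deg -0.04
```

>>> carry_out:
  targets:
    - [0, 2, -0.5, 0.3, 0]
    - [0, 3, 0, 0, 0]
    - [0, 3, 0, 0, 0]
    - [0, 2.5, 0, 0, 0]
    - [0, 1.5, 0, 0, 0]
    - [0, 0, 0, 0, 0]
    - [1, 0, 0, 0, 0]
    - [1, 0, 0, 0, 0]
    - [1, 0, 0, 0, 0]
    - [1, 0, 0, 0, 0]
    - [1, 0, 0, 0, 0]
    - [1, 0, 0, 0, 0]
    - [1, 0, 0, 0, 0]
    - [1, 0, 0, 0, 0]

```text
time: 12.2
tool_pos: [0.574, -0.2635, 0.1936]
ee_rot: [-0.688, 1.57, -2.158]
wrist_force: [-0.6, -0.4, 0.8]
width: 0.0474
```

>>> carry_out:
  targets:
    - [1, -1, 0, 0, 0]
    - [1, -3, 0, 0, 0]
    - [1, -4, 0, 0, 0]
    - [1, -3, 0, 0, 0]
    - [1, -1, 0, 0, 0]
    - [1, 0, 0, 0, 0]

```text
time: 12.8
tool_pos: [0.5748, -0.2636, 0.315]
ee_rot: [1.004, 1.567, -0.466]
wrist_force: [0.5, -0.3, -2.0]
width: 0.0477
```

```bash
python3 - <<'E'
from h import *
plan((.5856,.2641,.31),-.1127)
snap('wrist','w3')
E
```

```text
t 12.8 tcp [ 0.5748 -0.2636  0.315 ] w 0.0477 F [ 0.5 -0.3 -2. ] q6 -0.62
shift cm [  0.42   6.41 -52.39]
jaw angle 0.1014 tilt [ 0.0032 -0.0016 -1.    ]
turn deg 12.27
```

>>> carry_out:
  targets:
    - [1, 0, 0, -2.5, 0]
    - [1, 0, 0.5, -4.5, 0]
    - [1, 0, 0.6, -4.8, 0]
    - [1, 0, 0.6, -4.8, 0]
    - [1, 0, 0.6, -4.8, 0]
    - [1, 0, 0.6, -4.8, 0]
    - [1, 0, 0.6, -4.8, 0]
    - [1, 0, 0.6, -4.8, 0]
    - [1, 0, 0.6, -4.8, 0]
    - [1, 0, 0.6, -4.8, 0]
    - [1, 0, 0.6, -3.8, 0]
    - [1, 0, 0.5, -2, 0]
    - [1, 0, 0, -0.8, 4]
    - [1, 0, 0, 0, 4]
    - [1, 0, 0, 0, 4.3]
    - [1, 0, 0, 0, 0]
    - [1, 0, 0, 0, 0]

```text
time: 14.55
tool_pos: [0.5848, 0.2603, 0.3108]
ee_rot: [-1.14, 1.567, -2.823]
wrist_force: [-0.8, 0.9, -2.2]
width: 0.0481
```

```bash
python3 - <<'E'
from h import *
plan((.5856,.2641,.06),-.1127)
E
```

```text
t 14.55 tcp [0.5848 0.2603 0.3108] w 0.0481 F [-0.8  0.9 -2.2] q6 0.44
shift cm [25.08  0.13 -0.43]
jaw angle -0.1119 tilt [-0.0039 -0.0013 -1.    ]
turn deg 0.04
```

>>> carry_out:
  targets:
    - [1, 2, 0.1, -0.4, 0]
    - [1, 4, 0, 0, 0]
    - [1, 4.5, 0, 0, 0]
    - [1, 4.5, 0, 0, 0]
    - [1, 4.5, 0, 0, 0]
    - [1, 3, 0, 0, 0]
    - [1, 2, 0, 0, 0]
    - [1, 0.5, 0, 0, 0]
    - [1, 0, 0, 0, 0]
    - [1, 0.5, 0, 0, 0]
    - [1, 0.4, 0, 0, 0]
    - [1, 0.3, 0, 0, 0]
    - [1, 0, 0, 0, 0]
    - [1, 0, 0, 0, 0]

```text
time: 15.95
tool_pos: [0.5869, 0.2644, 0.0516]
ee_rot: [1.992, 1.57, 0.308]
wrist_force: [-0.2, 0.5, -2.8]
width: 0.0475
```

>>> carry_out:
  targets:
    - [1, 0.2, 0, 0, 0]
    - [1, 0.2, 0, 0, 0]
    - [1, 0, 0, 0, 0]
    - [1, 0, 0, 0, 0]

```text
time: 16.35
tool_pos: [0.5871, 0.2645, 0.0485]
ee_rot: [2.053, 1.569, 0.369]
wrist_force: [-1.6, 0.1, 3.5]
width: 0.0477
```

>>> carry_out:
  targets:
    - [0, 0, 0, 0, 0]
    - [0, 0, 0, 0, 0]
    - [0, 0, 0, 0, 0]
    - [0, 0, 0, 0, 0]
    - [0, 0, 0, 0, 0]
    - [0, -2, 0, 0, 0]
    - [0, -4, 0, 0, 0]
    - [0, -4.5, 0, 0, 0]
    - [0, -4.5, 0, 0, 0]
    - [0, -4.5, 0, 0, 0]
    - [0, -4.5, 0, 0, 0]
    - [0, 0, 0, 0, 0]
    - [0, 0, 0, 0, 0]

```text
time: 17.65
tool_pos: [0.5874, 0.2645, 0.2891]
ee_rot: [2.003, 1.567, 0.319]
wrist_force: [-0.4, 0.6, -0.1]
width: 0.0939
```

```bash
python3 - <<'E'
from h import *
plan((.435,-.04,.29),.18)
s=snap('wrist','w4')
snap('scene','s2');snap('side','d2')
E
```

```text
t 17.65 tcp [0.5874 0.2645 0.2891] w 0.0939 F [-0.4  0.6 -0.1] q6 0.45
shift cm [ -0.18 -11.69  31.98]
jaw angle -0.1135 tilt [ 0.0038  0.0013 -1.    ]
turn deg -16.81
```

>>> carry_out:
  targets:
    - [0, 0, -1, 2.5, 0]
    - [0, 0, -1.6, 4.2, 0]
    - [0, 0, -1.6, 4.5, 0]
    - [0, 0, -1.6, 4.5, 0]
    - [0, 0, -1.6, 4.5, 0]
    - [0, 0, -1.6, 4.5, 0]
    - [0, 0, -1.5, 4, 0]
    - [0, 0, -1.2, 3.3, 0]
    - [0, 0, 0, 0, -5]
    - [0, 0, 0, 0, -6]
    - [0, 0, 0, 0, -5.8]
    - [0, 0, 0, 0, 0]
    - [0, 0, 0, 0, 0]
    - [0, 0, 0, 0, 0]

```text
time: 19.2
tool_pos: [0.4341, -0.0402, 0.2864]
ee_rot: [-1.95, 1.569, 2.941]
wrist_force: [-0.0, 0.2, -0.4]
width: 0.0939
```

```bash
python3 - <<'E'
from h import *
snap('wrist','w5');plan((.435,-.04,.29),.18)
a=load('w4')[0]; b=load('w5')[0]
cv2.imwrite('pics/crop3.png',np.hstack([b[80:340,140:480],cv2.resize(a[0:330,200:480],(340,400))[:260]]))
E
```

```text
t 19.25 tcp [ 0.4341 -0.0402  0.2867] w 0.0936 F [-0.1  0.3  0.8] q6 -0.4
shift cm [-0.33  0.09 -0.01]
jaw angle 0.179 tilt [-1.e-03  2.e-04 -1.e+00]
turn deg -0.06
```

View pics/crop3.png

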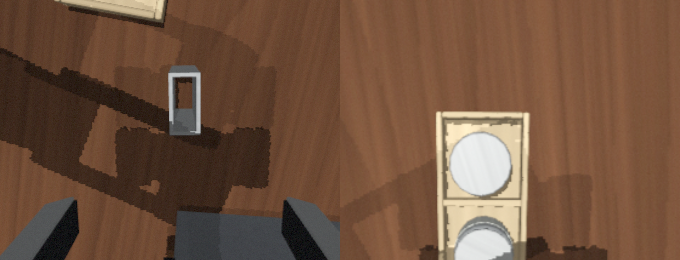

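The left crop shows the offcut's top rim at full-frame pixels (309–341, 153–214), square to the jaws. On the right, the cells are filled with the tins roughly centred. I'll measure the rim precisely, then look at the clear window before gripping.

```bash
python3 - <<'E'
from h import *
g=cv2.cvtColor(load('w5')[0],cv2.COLOR_BGR2GRAY)
m=np.zeros_like(g); m[145:222,300:350]=(g[145:222,300:350]>110)*255
ct=max(cv2.findContours(m,0,1)[0],key=cv2.contourArea); r=cv2.minAreaRect(ct); print(r)
b=ray('w5',cv2.boxPoints(r),.13)[:,:2]; print(b.round(4),b.mean(0).round(4))
for i in range(4):
    v=b[(i+1)%4]-b[i]; print(np.linalg.norm(v).round(4),np.arctan2(v[1],v[0]).round(4))
plan((.565,-.255,.29),.105)
E
```

```text
((324.0, 182.5), (61.0, 32.0), 90.0)
[[ 0.4146  0.0134]
 [ 0.4394  0.0179]
 [ 0.4487 -0.0303]
 [ 0.4229 -0.0349]] [ 0.4314 -0.0085]
0.0253 0.1778
0.049 -1.3806
0.0262 -2.9635
0.049 1.7411
t 19.25 tcp [ 0.4341 -0.0402  0.2867] w 0.0936 F [-0.1  0.3  0.8] q6 -0.4
shift cm [-0.35  9.05 23.46]
jaw angle 0.179 tilt [-1.e-03  2.e-04 -1.e+00]
turn deg 4.24
```

>>> carry_out:
  targets:
    - [0, 0, 0.8, 2, 0]
    - [0, 0, 1.5, 4, 0]
    - [0, 0, 1.8, 4.6, 0]
    - [0, 0, 1.8, 4.6, 0]
    - [0, 0, 1.6, 4, 0]
    - [0, 0, 1, 2.7, 0]
    - [0, 0, 0.5, 1.5, 4.2]
    - [0, 0, 0, 0, 0]
    - [0, 0, 0, 0, 0]
    - [0, 0, 0, 0, 0]

```text
time: 20.25
tool_pos: [0.5645, -0.2535, 0.2878]
ee_rot: [1.664, 1.57, 0.202]
wrist_force: [0.0, -0.4, -0.4]
width: 0.0941
```

```bash
python3 - <<'E'
from h import *
snap('wrist','w6');plan((.4314,-.0085,.20),.179)
a=load('w6')[0]
cv2.imwrite('pics/crop4.png',cv2.resize(a[100:300,220:420],(600,600),interpolation=cv2.INTER_CUBIC))
E
```

```text
t 20.3 tcp [ 0.5644 -0.2534  0.288 ] w 0.094 F [0.2 0.2 1.4] q6 -0.62
shift cm [  8.79 -10.59 -25.78]
jaw angle 0.1082 tilt [ 8.e-04 -2.e-04 -1.e+00]
turn deg -4.06
```

View pics/crop4.png

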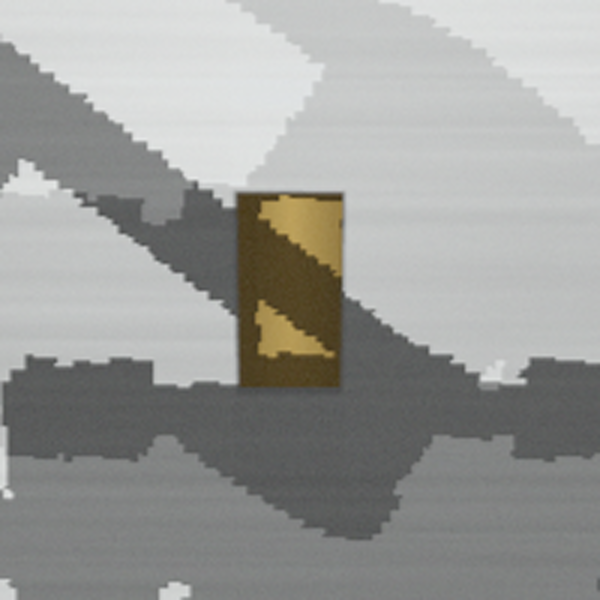

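The window is clear at crop (237–344, 191–388), showing brass below, and a thin grey wall strip at the top edge.

```bash
python3 - <<'E'
from h import *
im=load('w6')[0]; hsv=cv2.cvtColor(im,cv2.COLOR_BGR2HSV)
m=np.zeros(im.shape[:2],np.uint8); m[140:250,280:350]=(hsv[140:250,280:350,1]>90)*255
ct=max(cv2.findContours(m,0,1)[0],key=cv2.contourArea); r=cv2.minAreaRect(ct); print(r, cv2.boundingRect(ct))
print(im[158:170,315,:].tolist(), im[225:232,315].tolist()); print(im[200,294:304].tolist(),im[200,330:338].tolist())
def show(px):
    b=ray('w6',px,.15)[:,:2]; print(b.round(4).tolist(),b.mean(0).round(4))
    for i in range(4):
        v=b[(i+1)%4]-b[i]; print(np.linalg.norm(v).round(4),np.arctan2(v[1],v[0]).round(4))
show([(298.5,163.2),(334.2,163.2),(333.2,228.7),(299.1,228.7)])
E
```

```text
((316.0, 196.5), (63.0, 34.0), 90.0) (299, 165, 35, 64)
[[196, 197, 195], [199, 200, 197], [199, 200, 198], [199, 200, 198], [200, 200, 199], [178, 180, 176], [91, 103, 109], [84, 149, 176], [90, 159, 185], [91, 159, 186], [89, 158, 185], [90, 158, 185]] [[31, 65, 81], [36, 67, 83], [41, 68, 85], [38, 68, 83], [74, 77, 79], [78, 79, 78], [87, 86, 85]]
[[138, 138, 136], [91, 93, 90], [96, 98, 96], [95, 95, 93], [86, 84, 84], [61, 71, 79], [37, 62, 74], [35, 66, 77], [31, 60, 74], [34, 63, 76]] [[39, 68, 81], [34, 60, 75], [32, 61, 73], [54, 71, 79], [83, 88, 85], [90, 91, 91], [94, 95, 93], [120, 120, 119]]
[[0.5432, -0.2065], [0.5698, -0.2036], [0.5749, -0.2539], [0.5484, -0.2568]] [ 0.5591 -0.2302]
0.0268 0.1073
0.0506 -1.47
0.0267 -3.0343
0.0506 1.674
```

```bash
python3 - <<'E'
from h import *
im=load('w6')[0].astype(float).mean(2)
print('rows bottom',im[226:236,305:328].mean(1).round(0)); print('rows top',im[160:168,322:330].mean(1).round(0))
print('left',im[180:195,293:303].mean(0).round(0),im[200:215,293:303].mean(0).round(0)); print('right',im[205:225,329:339].mean(0).round(0),im[168:185,329:339].mean(0).round(0))
# plate outline here
g=im
print('plate rows', [(x,np.where(g[:,x]>60)[0][[0,-1]]) for x in (250,)])
E
```

```text
rows bottom [61. 60. 61. 77. 80. 85. 91. 93. 92. 91.]
rows top [200. 200. 200. 186. 106.  60.  88. 125.]
left [93. 94. 93. 93. 92. 83. 67. 58. 58. 59.] [190. 180. 173. 166. 159. 134.  88.  60.  58.  58.]
right [65. 64. 60. 57. 69. 85. 92. 94. 93. 93.] [122. 120. 118. 117. 109. 143. 186. 197. 197. 196.]
plate rows [(250, array([  0, 479]))]
```

```bash
python3 - <<'E'
from h import *
b=ray('w6',[(297.9,163.6),(334.3,163.6),(333.5,231),(298.5,231)],.15)[:,:2]; print(b.round(4).tolist(),b.mean(0).round(4))
for i in range(4):
    v=b[(i+1)%4]-b[i]; print(np.linalg.norm(v).round(4),np.arctan2(v[1],v[0]).round(4))
s=np.array([36.4,35])
plan((.4314,-.0085,.24),.179)
E
```

```text
[[0.5427, -0.2068], [0.5699, -0.2039], [0.5753, -0.2557], [0.5481, -0.2587]] [ 0.559  -0.2313]
0.0273 0.1073
0.0521 -1.4665
0.0274 -3.0343
0.0521 1.6734
t 20.3 tcp [ 0.5644 -0.2534  0.288 ] w 0.094 F [0.2 0.2 1.4] q6 -0.62
shift cm [  4.79 -10.59 -25.78]
jaw angle 0.1082 tilt [ 8.e-04 -2.e-04 -1.e+00]
turn deg -4.06
```

>>> carry_out:
  targets:
    - [0, 0.5, -0.8, -2, 0]
    - [0, 0.5, -1.8, -4, 0]
    - [0, 0.5, -1.9, -4.6, 0]
    - [0, 0.5, -1.9, -4.6, 0]
    - [0, 0.5, -1.9, -4.6, 0]
    - [0, 0.5, -1.3, -3.5, 0]
    - [0, 0.5, -1, -2.5, -4.1]
    - [0, 0.5, 0, 0, 0]
    - [0, 0, 0, 0, 0]
    - [0, 0, 0, 0, 0]
    - [0, 0, 0, 0, 0]

```text
time: 21.4
tool_pos: [0.4324, -0.0101, 0.2474]
ee_rot: [0.643, 1.57, -0.752]
wrist_force: [-0.4, 0.4, 0.7]
width: 0.0944
```

```bash
python3 - <<'E'
from h import *
plan((.4314,-.0085,.088),.179)
E
```

```text
t 21.4 tcp [ 0.4324 -0.0101  0.2474] w 0.0944 F [-0.4  0.4  0.7] q6 -0.33
shift cm [15.94 -0.07 -0.18]
jaw angle 0.1764 tilt [ 3.e-04 -3.e-04 -1.e+00]
turn deg -0.15
```

>>> carry_out:
  targets:
    - [0, 2, -0.1, -0.2, 0]
    - [0, 4, 0, 0, 0]
    - [0, 4, 0, 0, 0]
    - [0, 3.5, 0, 0, 0]
    - [0, 2, 0, 0, 0]
    - [0, 0.5, 0, 0, 0]
    - [0, 0, 0, 0, 0]
    - [0, 0, 0, 0, 0]
    - [1, 0, 0, 0, 0]
    - [1, 0, 0, 0, 0]
    - [1, 0, 0, 0, 0]
    - [1, 0, 0, 0, 0]
    - [1, 0, 0, 0, 0]
    - [1, 0, 0, 0, 0]
    - [1, 0, 0, 0, 0]
    - [1, 0, 0, 0, 0]
    - [1, 0, 0, 0, 0]
    - [1, 0, 0, 0, 0]
    - [1, 0, 0, 0, 0]
    - [1, 0, 0, 0, 0]

```text
time: 23.4
tool_pos: [0.4306, -0.0074, 0.0873]
ee_rot: [1.715, 1.571, 0.322]
wrist_force: [-0.0, 1.1, 0.0]
width: 0.0249
```

```bash
python3 - <<'E'
from h import *
snap('wrist','w7'); plan((.4314,-.0085,.245),.179)
a=load('w7')[0]
cv2.imwrite('pics/crop5.png',cv2.resize(a[240:400,220:420],(600,480),interpolation=cv2.INTER_CUBIC))
E
```

```text
t 23.45 tcp [ 0.4306 -0.0075  0.0873] w 0.0248 F [ 0.7  0.8 -0.8] q6 -0.33
shift cm [-15.77   0.06   0.12]
jaw angle 0.178 tilt [ 2.e-04  1.e-04 -1.e+00]
turn deg -0.06
```

View pics/crop5.png

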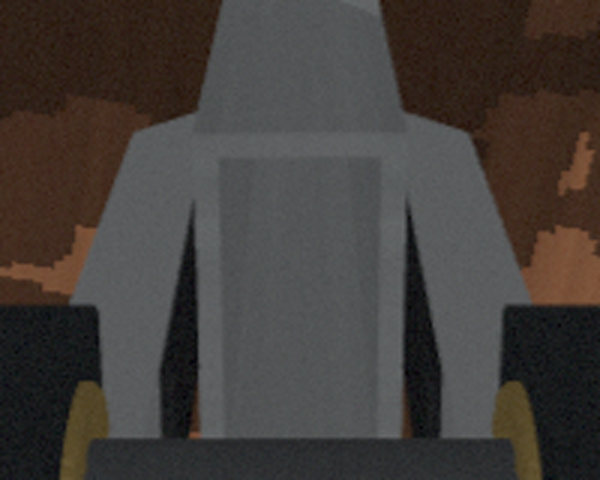

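The offcut is gripped (opening 24.9 mm). Its rim's far edge runs from crop (193,131) to (407,131). I'll compare its position as the camera sees it with the TCP, to cancel the camera's bias.

```bash
python3 - <<'E'
from h import *
p=ray('w7',[(220+193.5/3-.5,240+131.5/3-.5),(220+407.5/3-.5,240+131.5/3-.5),(220+200/3-.5,240+435/3-.5),(220+404/3-.5,240+435/3-.5)],.13)
o=robot.get_obs(); R=Ro.from_euler('xyz',o['ee_rot']).as_matrix()
q=(p-o['tool_pos'])@R; print((q*1000).round(2)); print('width',np.linalg.norm(p[0]-p[1]))
# far edge is 25mm on tool -z from tube centre
c=(q[0]+q[1])/2; print('tube centre in tool (mm, camera view): y',c[1]*1e3,'z',c[2]*1e3+25)
E
```

```text
[[-42.74 -12.57 -22.92]
 [-42.73  12.42 -22.9 ]
 [-42.74 -12.7   17.61]
 [-42.73  12.84  17.62]]
width 0.024991635489281145
tube centre in tool (mm, camera view): y -0.07572945007290524 z 2.085671598504568
```

>>> carry_out:
  targets:
    - [1, -1, 0, 0, 0]
    - [1, -3, 0, 0, 0]
    - [1, -4, 0, 0, 0]
    - [1, -4, 0, 0, 0]
    - [1, -4, 0, 0, 0]
    - [1, -2, 0, 0, 0]
    - [1, 0, 0, 0, 0]
    - [1, 0, 0, 0, 0]

```text
time: 24.25
tool_pos: [0.4301, -0.0075, 0.2665]
ee_rot: [-1.846, 1.57, 3.045]
wrist_force: [-0.3, -1.0, -3.4]
width: 0.025
```

```bash
python3 - <<'E'
from h import *
im=load('w7')[0].astype(float).mean(2)
print(im[278:294,300:340].mean(1).round(1))
plan((.5588,-.2298,.27),.1055)
E
```

```text
[84.8 84.5 84.5 84.6 84.5 85.2 91.6 94.8 96.3 96.  96.1 96.1 96.2 95.8
 90.1 85. ]
t 24.25 tcp [ 0.4301 -0.0075  0.2665] w 0.025 F [-0.3 -1.  -3.4] q6 -0.33
shift cm [-0.37  8.73 24.16]
jaw angle 0.178 tilt [-1.2e-03  1.0e-04 -1.0e+00]
turn deg 4.15
```

>>> carry_out:
  targets:
    - [1, -0.2, 0.7, 2, 0]
    - [1, -0.2, 1.5, 4, 0]
    - [1, 0, 1.6, 4.5, 0]
    - [1, 0, 1.6, 4.5, 0]
    - [1, 0, 1.5, 4, 0]
    - [1, 0, 1, 2.8, 0]
    - [1, 0, 0.6, 1.6, 2]
    - [1, 0, 0.2, 0.7, 2.1]
    - [1, 0, 0, 0, 0]
    - [1, 0, 0, 0, 0]
    - [1, 0, 0, 0, 0]
    - [1, 0, 0, 0, 0]

```text
time: 25.45
tool_pos: [0.5584, -0.2284, 0.2719]
ee_rot: [1.18, 1.57, -0.283]
wrist_force: [-0.7, -0.4, -3.5]
width: 0.025
```

```bash
python3 - <<'E'
from h import *
plan((.5588,-.2298,.25),.1055)
E
```

```text
t 25.45 tcp [ 0.5584 -0.2284  0.2719] w 0.025 F [-0.7 -0.4 -3.5] q6 -0.59
shift cm [2.19 0.02 0.14]
jaw angle 0.1078 tilt [ 7.e-04 -2.e-04 -1.e+00]
turn deg 0.13
```

>>> carry_out:
  targets:
    - [1, 1, 0, 0.15, 0.1]
    - [1, 1, 0, 0, 0]
    - [1, 0.5, 0, 0, 0]
    - [1, 0, 0, 0, 0]
    - [1, 0, 0, 0, 0]
    - [1, 0, 0, 0, 0]

```text
time: 26.05
tool_pos: [0.559, -0.231, 0.2467]
ee_rot: [1.056, 1.57, -0.411]
wrist_force: [-0.3, -0.6, -3.1]
width: 0.0249
```

```bash
python3 - <<'E'
from h import *
plan((.5588,-.2298,.24),.1055)
snap('side','d3');snap('scene','s3')
a=load('d3')[0];b=load('s3')[0]
A=cv2.resize(a[230:350,250:400],None,fx=2.65,fy=2.65,interpolation=cv2.INTER_CUBIC);B=cv2.resize(b[160:300,110:250],None,fx=2.8,fy=2.8,interpolation=cv2.INTER_CUBIC)
o=np.zeros((400,795,3),np.uint8);o[:A.shape[0],:A.shape[1]]=A;o[:B.shape[0],400:400+B.shape[1]]=B;cv2.imwrite('pics/crop6.png',o)
E
```

```text
t 26.05 tcp [ 0.559  -0.231   0.2467] w 0.0249 F [-0.3 -0.6 -3.1] q6 -0.59
shift cm [ 0.67 -0.   -0.12]
jaw angle 0.1047 tilt [ 8.e-04 -4.e-04 -1.e+00]
turn deg -0.05
```

View pics/crop6.png

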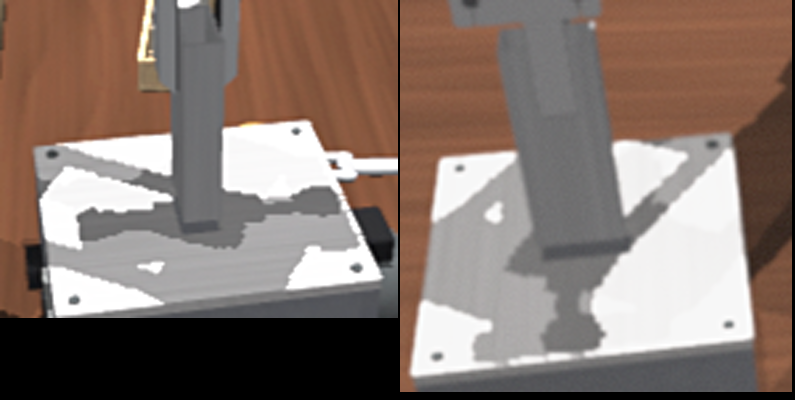

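The offcut hangs upright about 10 mm above the plate, over the window (side crop (198,225), scene crop (585,245)). I'll correct 1.2 mm, then descend gently while watching the force.

>>> carry_out:
  targets:
    - [1, 0, 0, -0.12, 0]
    - [1, 0.3, 0, 0, 0]
    - [1, 0.3, 0, 0, 0]
    - [1, 0, 0, 0, 0]
    - [1, 0, 0, 0, 0]
    - [1, 0, 0, 0, 0]

```text
time: 26.75
tool_pos: [0.5587, -0.2297, 0.2403]
ee_rot: [1.22, 1.571, -0.246]
wrist_force: [0.4, -0.1, -3.8]
width: 0.0248
```

```bash
python3 - <<'E'
from h import *
plan((.5588,-.2298,.23),.1055)
E
```

```text
t 26.75 tcp [ 0.5587 -0.2297  0.2403] w 0.0248 F [ 0.4 -0.1 -3.8] q6 -0.59
shift cm [1.03 0.01 0.01]
jaw angle 0.1047 tilt [ 1.e-04 -0.e+00 -1.e+00]
turn deg -0.05
```

>>> carry_out:
  targets:
    - [1, 0.2, 0, 0, 0]
    - [1, 0.2, 0, 0, 0]
    - [1, 0.2, 0, 0, 0]
    - [1, 0.1, 0, 0, 0]
    - [1, 0, 0, 0, 0]
    - [1, 0, 0, 0, 0]

```text
time: 27.35
tool_pos: [0.5586, -0.2297, 0.2333]
ee_rot: [1.77, 1.571, 0.304]
wrist_force: [-0.2, -0.1, -3.0]
width: 0.0245
```

No contact force with the lower end below the plate, so it has entered. I'll continue down.

>>> carry_out:
  targets:
    - [1, 0.4, 0, 0, 0]
    - [1, 0.4, 0, 0, 0]
    - [1, 0.4, 0, 0, 0]
    - [1, 0.4, 0, 0, 0]
    - [1, 0, 0, 0, 0]
    - [1, 0, 0, 0, 0]

```text
time: 27.95
tool_pos: [0.5586, -0.2296, 0.2171]
ee_rot: [-2.238, 1.57, 2.579]
wrist_force: [0.0, -0.5, -3.5]
width: 0.0251
```

>>> carry_out:
  targets:
    - [1, 0.4, 0, 0, 0]
    - [1, 0.5, 0, 0, 0]
    - [1, 0.5, 0, 0, 0]
    - [1, 0.5, 0, 0, 0]
    - [1, 0.4, 0, 0, 0]
    - [1, 0.2, 0, 0, 0]
    - [1, 0, 0, 0, 0]
    - [1, 0, 0, 0, 0]
    - [1, 0, 0, 0, 0]
    - [1, 0, 0, 0, 0]
    - [1, 0, 0, 0, 0]

```text
time: 29.05
tool_pos: [0.5588, -0.2297, 0.1925]
ee_rot: [1.052, 1.57, -0.414]
wrist_force: [-0.3, 0.1, -4.2]
width: 0.0248
```

```bash
python3 - <<'E'
from h import *
plan((.5588,-.2298,.1923),.1055)
snap('side','d4');snap('scene','s4')
a=load('d4')[0];b=load('s4')[0]
A=cv2.resize(a[210:350,240:400],(400,350));B=cv2.resize(b[140:320,110:250],(350,450),interpolation=cv2.INTER_CUBIC)
C=cv2.resize(b[255:340,390:540],(400,227),interpolation=cv2.INTER_CUBIC)
o=np.zeros((580,760,3),np.uint8);o[:350,:400]=A;o[:450,405:755]=B;o[352:579,:400]=C;cv2.imwrite('pics/crop7.png',o)
E
```

```text
t 29.05 tcp [ 0.5588 -0.2297  0.1925] w 0.0248 F [-0.3  0.1 -4.2] q6 -0.59
shift cm [0.02 0.   0.01]
jaw angle 0.1047 tilt [ 5.e-04 -2.e-04 -1.e+00]
turn deg -0.04
```

View pics/crop7.png

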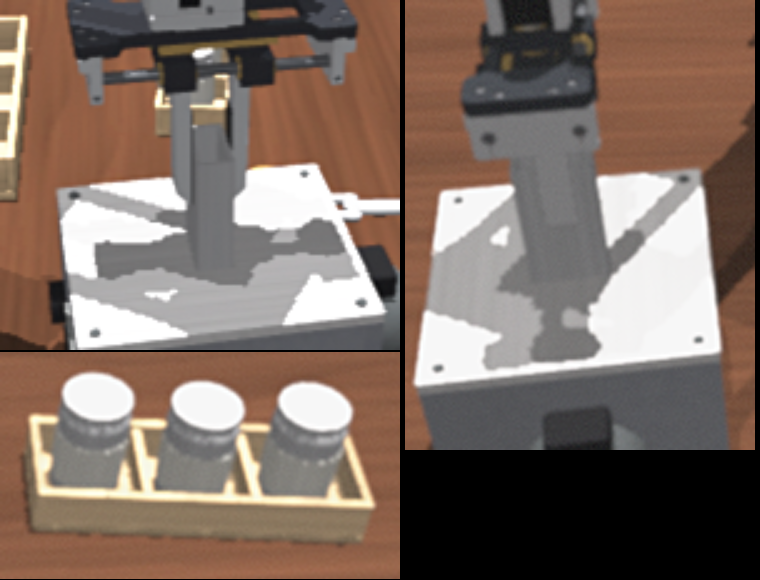

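The offcut is in the window with no side load (side crop (212,262)), and all three tins stand upright. One numeric check of the tins, then hand in.

```bash
python3 - <<'E'
from h import *
for n,(u,v),c in [('mid',(207,410),(.5856,.2641)),('end',(315,408),(.5936,.3347)),('c',(97,399),(.574,.193))]:
    p=ray('s4',(390+u/2.667,255+(v-352)/2.67),.085)[0]; print(n,p.round(4),'off',(p[:2]-c).round(4))
print(robot.close_job())
E
```

```text
mid [0.5922 0.2611 0.085 ] off [ 0.0066 -0.003 ]
end [0.5946 0.3321 0.085 ] off [ 0.001  -0.0026]
c [0.577  0.1922 0.085 ] off [ 0.003  -0.0008]
the job is handed in; nothing more can be done
None
```

The job is handed in at about 29 s of the 72 s. Both tins stand upright in the small crate's two empty cells, and the gripper still holds the offcut in the guard window. The hand-in gave no verdict.

**Last checks**
- **Offcut depth and position:** the TCP is at (0.5588, -0.2297, 0.1925), within about 0.2 mm of the target, which puts the lower end about 45 mm below the plate's top. The opening is 24.8 mm and the side force is only about 0.3 N, so the offcut is not jammed.
- **Tins:** in the last scene view, the end-cell tin is about 3 mm from its cell centre and the middle-cell tin about 7 mm. The limit is 14 mm.
- **Left alone:** the tin already in the crate reads within about 3 mm of its earlier place. In the last pictures the visible end of the wrench was in place. I did not measure the coupling or wrench again.

**Disagreements**
- **Offcut in the jaws:** the wrist camera gave its offset along the jaw faces as 1.2 mm in one view and 2.1 mm in another. I used 1.5 mm, and it went in without contact.
- **Middle tin:** the arm's position at release put it about 1.5 mm from its cell centre, against the 7 mm above. That figure came from a hand-picked pixel and is rough, but both are inside the limit.

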